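# Check a leaf probe on the reference tile in the drawer

### The arm

A 7-joint arm with a two-finger parallel gripper is mounted at the origin on the work surface. World frame = base frame: x ahead of the robot, y to its left, z up, the work surface at z = 0. Lengths are in m, angles in rad, forces in N, time in s.
With the tool pointing down it reaches from about 0.425 to 0.875 m from the base axis. Payload 4.7 kg.
Tool frame: the origin (TCP) lies midway between the tips of the shut fingers; the grasp point (between the pads) lies ctrl.grasp_offset behind it (ctrl.grasp_offset is the distance from the TCP to the grasp point, in m); z points along the fingers, y is the line along which they close (so a half turn about z gives the same grasp; the last joint's range is limited). The gripper opens to 87 mm and grips with 3 to 60 N. Pads are 19 mm wide; open, the fingers measure 117 mm over their backs; the gripper's body (75 mm by 190 mm) begins 51 mm behind the grasp point.
Start: joints at [1.311, 0.321, -0.07, 1.45, 0.023, 1.371, -0.057], TCP at [0.176, -0.626, 0.223] pointing down, gripper open.
Joint ranges: [-2.86, 2.86], [-0.3, 2.09], [-1.38, 1.24], [0.06, 2.45], [-1.56, 4.7], [0.09, 2.05], [-2.69, 2.69]. Speed limits (rad/s): [2.57, 2.57, 3.14, 3.14, 3.14, 3.14, 3.14].

### API

Orientations are given as a rotation vector (axis times angle).
In Python, from bench import ctrl gives the robot as it stands. The module is installed in compiled form; this text tells all that it offers.
- The arm moves only by the tool jog_arm, never from a script. Its argument "moves" is one flat list of numbers, 7 for each row, row after row: the shift along the tool's x, y, z in units of 30 cm (1.0 is 30 cm), then the turn, a rotation vector about the tool's x, y, z in units of 60 degrees (1.0 is 60 degrees), then the gripper's target within -1 to 1 (fully open at 1, half-way at 0, shut at -1). In form: [x, y, z, wx, wy, wz, fingers, x, y, z, wx, wy, wz, fingers, ...]. A call has exactly 8 rows; each row is the pose to reach, as a shift and turn from the pose commanded when the call began, along the tool's axes at that moment; what a row does not reach only later rows make up. A row lasts 1/8 s, in which the tool goes at most 62.5 mm and 10.7 degrees, less where a joint would pass 70% of its speed; a pose out of reach is approached as far as the arm can. A call with a number of a shift or a turn outside -1 to 1 is refused whole. A call with a gripper value outside its range is refused whole. The fingers move at their own pace and stop on an object; "newtons" is the grip in N (left out, the last holds). Time passes only in rows, so rows that repeat a pose let the fingers close, or fill a call up. It gives the time, the measured TCP pose, the force, the opening and the grip force at its end, in the units of the state.
- ctrl.get_state(): the state, without advancing time (a new reading comes with each control period).
- ctrl.get_image(name): name is "side" or "top"; returns a dict with "pixels" (384x512x3 uint8, red, green, blue), "fx", "fy", "cx", "cy" (pixels), "dist" ([k1, k2, p1, p2, k3] as OpenCV has them; the pictures are not rectified), "xyz" and "rotation" of the camera in the world. Camera axes: x right, y up, looking along -z (the intrinsics and any distortion apply to the point x, -y, -z); pixel columns grow to the right and rows downward; lengths in m; the calibration is good to about 2 mm. A picture is of the moment at which its call begins. There is no depth.
- ctrl.close_job(): hands the job in; it is judged then, once.
The state is a dict: "time": time; "joint_positions": joint angles; "qd": joint speeds; "joint_torque": joint torques, N m; "position": TCP position; "tool_rot": TCP orientation; "ft_force": force on the tool from outside, world axes, zero at the start; "torque": the same for the moment, N m; "grip_width": opening from 0.0 (shut) to 1.0 (fully open); "grip_force": force on a finger pad.
Only numpy, scipy, OpenCV 4.12 (cv2) and the standard library are available. Lean on these libraries where they do the work, as an engineer would, in place of code of your own. Each camera call takes 0.05 s, during which the arm holds its last target. There are 200 camera calls.

### The job

Pull the upper drawer of the small yellow drawer unit out to its stop, then take the blue probe out of its holder and hold it upright with its orange foot on the white tile in that drawer, wholly inside the black ring, pressing gently so that the sprung foot is pushed in about half its travel. Finish like that, still holding the probe steady on the spot: do not let go or put it down. Leave the lower drawer shut, the tiles lying in the drawer, and the plant pot, bottle and tape roll where they stand.

Things in the scene. Friction and masses are not known exactly. Their poses are not given: they have to be found in the camera images.
- unit: Yellow bench-top unit of two drawers, fixed to the bench: 183 deep, 240 wide, 124 high; origin under its centre, x pointing away from its front (drawers pull out along -x), z up; front within 0.2 rad of facing the robot. Upper drawer: 198 wide inside, floor 72 mm and top edge of its front 111 mm above the bench.
- unit_drawer0_handle (a point): Middle of the straight steel bar handle of the upper drawer; moves with it. The bar is 11 thick, 120 long, level, parallel to the drawer's front, its centre 35 mm out from the front face, 38 mm below the unit's top; open above. Axes: x into the unit (the drawer pulls out along -x), y along the bar, z up.
- unit_drawer0 (a joint): How far the upper drawer is pulled out, m: 0 shut, 0.12 at its stop. Runs easily (about 1 N) and stays where it is left; it may start up to 20 mm open.
- unit_drawer1 (a joint): The same for the lower drawer, shut at the start.
- spot (a point): Centre of the black ring (inner radius 12 mm, outer 15) on the top face of a loose white ceramic tile, 50 x 50 x 12 mm, 160 g, lying flat in the upper drawer, in its left or right half, at any yaw up to 0.25 rad from the drawer's; ring side up, top face 84 mm above the bench; z up. Fully uncovered once the drawer is at its stop.
- green_center (a point): Centre of a plain green tile of the same size, loose in the other half of the same drawer. Not the one to probe.
- probe_grip (a point): Middle of the blue barrel of the round probe (120 g, 150 long), where to grip it; z runs along it, away from the foot. Foot end 115 mm below this point, top 35 above. Barrel 27 in diameter, from 34 below to 35 above; collar 40 in diameter from 40 to 34 below; steel shank 24 in diameter from 90 to 40 below. At the start it hangs upright by its collar in the holder and lifts straight out.
- foot (a point): Flat underside of the orange foot, 10 mm in diameter, at the lower end of the probe, on its axis; it belongs to the probe and moves with it.
- probe_tip (a joint): How far the spring-loaded foot is pushed into the probe, m: 0 free, 0.014 all the way in. Spring: about 0.8 N to start moving, 2.2 N half way (0.007), 3.6 N all the way in.
- holder_mouth (a point): Centre of the mouth of the grey holder tube, 100 mm above the bench; tube 44 mm outside and 34 mm inside diameter, upright on a 90 x 90 x 10 mm foot fixed to the bench, to the left or right of the drawer unit. The probe's foot hangs 75 mm below the mouth.
- pot_center (a point): Centre (half-way up) of an upturned green plant pot, 96 mm across, 85 high, 300 g. Bystander.
- bottle_center (a point): Centre of an amber bottle, 56 mm in diameter, 120 high. Bystander.
- tape_center (a point): Centre of a red roll of tape lying flat, 80 mm in diameter, 24 high. Bystander.
Things that resemble listed ones, but are neither listed nor needed, are in the scene too. Of the things like the part that bears probe_grip, leave any that is purple or turquoise; of the rest the larger one is meant.

How it is judged:
By the outcome, as a careful person would: the job done as asked, in the order asked, and still so for the second after the job is handed in, while the arm keeps its last pose, push and grip.
It also fails if it takes over 51 s, if anything falls off the work surface, if the arm or the gripper's body presses on something with over 40 N, if the wrist force passes 120 N, or if a joint passes its speed limit or range.

## Working session

There is one attempt and no reset: what is moved stays moved. The work goes in short steps, Python scripts to look and compute and a tool call to move; the robot and the scene stay as the last step left them, time stands still between calls to the robot, and variables do not carry over. Pictures are saved under pics/ and viewed, at most 10 in all, crops included, and the job is handed in when it is done.

Besides the shell and the picture viewer there is one more tool, called after "Request:" as a command line: name --argument value ..., lists and objects as JSON in quotes. jog_arm: Moves the arm, as the interface text tells. Its arguments: {"type":"object","properties":{"moves":{"type":"array"},"newtons":{"type":"number"}},"required":["moves"]}

```bash
mkdir -p pics; cat > h.py <<'E'
import numpy as np, cv2
from scipy.spatial.transform import Rotation as R
from bench import ctrl
def img(name,save=None):
    d=ctrl.get_image(name)
    if save: cv2.imwrite('pics/'+save,cv2.cvtColor(d['pixels'],cv2.COLOR_RGB2BGR))
    return d
def cam(d):
    K=np.array([[d['fx'],0,d['cx']],[0,d['fy'],d['cy']],[0,0,1]],float)
    r=np.array(d['rotation'],float)
    if r.shape!=(3,3): r=R.from_rotvec(r).as_matrix()
    return K,np.array(d['dist'],float),r,np.array(d['xyz'])
def ray(d,uv):
    K,D,r,o=cam(d)
    p=cv2.undistortPoints(np.array(uv,float).reshape(-1,1,2),K,D).reshape(-1,2)
    v=np.c_[p[:,0],-p[:,1],-np.ones(len(p))]@r.T
    return o,v
def onz(d,uv,z):
    o,v=ray(d,uv); return o+v*((z-o[2])/v[:,2])[:,None]
def proj(d,P):
    K,D,r,o=cam(d); c=(np.array(P,float).reshape(-1,3)-o)@r*[1,-1,-1]
    return cv2.projectPoints(c,np.zeros(3),np.zeros(3),K,D)[0].reshape(-1,2)
def mask(d,h0,h1,s=80,v=40,smax=255,vmax=255):
    return cv2.inRange(cv2.cvtColor(d['pixels'],cv2.COLOR_RGB2HSV),(h0,s,v),(h1,smax,vmax))
def blobs(m,amin=60):
    n,l,st,c=cv2.connectedComponentsWithStats(m)
    return [(st[i].tolist(),c[i].round(1).tolist()) for i in range(1,n) if st[i][4]>=amin]
E
python3 - <<'E'
from h import *
for n in('top','side'):
    d=img(n,n+'0.png'); print(n,d['xyz'],np.round(d['rotation'],3),d['fx'],d['dist'])
s=ctrl.get_state(); print(s, ctrl.grasp_offset)
E
```

```text
top [0.42751381 0.0507539  1.22431992] [ 0.123 -0.113 -1.564] 431.1987830514728 [0.03231344 0.         0.         0.         0.        ]
side [0.04851142 0.80216602 0.63831412] [ 0.413 -1.306 -2.199] 351.7980129773761 [-0.01939579  0.          0.          0.          0.        ]
{'time': 0.1, 'joint_positions': array([ 1.31114395,  0.32175785, -0.07006555,  1.45152584,  0.02260867,
        1.37078924, -0.05686973]), 'qd': array([ 0.00263728, -0.00092623,  0.00068219, -0.00239607,  0.00061217,
       -0.00037245,  0.0013913 ]), 'joint_torque': array([-3.28323868e-04, -4.92570162e+01, -4.05758740e-01, -3.13398314e+01,
       -6.40928792e-02,  3.96072585e-02,  7.96867016e-05]), 'position': array([ 0.17553453, -0.6253516 ,  0.22157854]), 'tool_rot': array([-3.11055589e+00, -4.28505088e-01,  5.26572198e-04]), 'ft_force': array([-0.0575928 , -0.42832686, -0.58253003]), 'torque': array([-0.05746742, -0.01651447, -0.00206282]), 'grip_force': 0.0, 'grip_width': 0.998319708299829} 0.0187
```

View pics/top0.png

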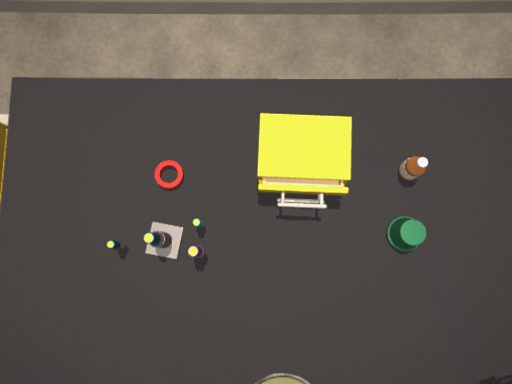

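View pics/side0.png

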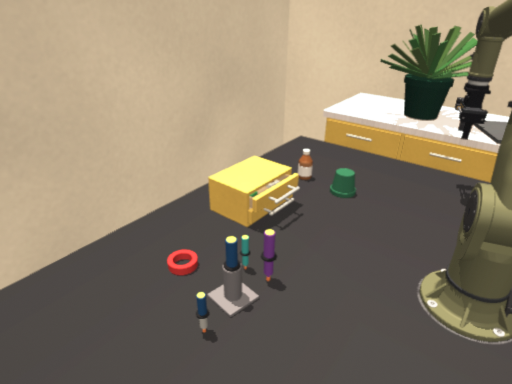

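The top view shows the unit at about (305,150) with its upper drawer slightly open and the handle at about (302,203). The holder with the blue probe is at (165,240), with a purple probe (195,252), a turquoise one (197,223) and a smaller blue one (112,245) near it. The side view agrees: the holder is at (233,285).

```bash
python3 - <<'E'
from h import *
d=img('top'); s=img('side')
y=mask(d,24,34,150,120); 
for b in blobs(y,15): print('Y',b)
n,l,st,c=cv2.connectedComponentsWithStats(y)
top=np.argmax(st[1:,4])+1
m=(l==top).astype(np.uint8)
m=cv2.morphologyEx(m,cv2.MORPH_OPEN,np.ones((15,15)))
cs=max(cv2.findContours(m,0,2)[0],key=cv2.contourArea)
ap=cv2.approxPolyDP(cs,4,True).reshape(-1,2); print(ap); print(onz(d,ap,.124).round(4))
# probe top, two views: yellow caps
sy=mask(s,24,34,120,100)
for b in blobs(sy,15): print('SY',b)
for b in blobs(mask(s,100,115,120,30),30): print('blue side',b)
for b in blobs(mask(d,100,115,120,30),15): print('blue top',b)
u=cv2.resize(d['pixels'][100:220,240:370],None,fx=5,fy=5,interpolation=cv2.INTER_CUBIC)
u2=cv2.resize(d['pixels'][205:275,95:215],None,fx=5,fy=5,interpolation=cv2.INTER_CUBIC)
o=np.zeros((600,650,3),np.uint8); o[:]=u; cv2.imwrite('pics/u.png',o[:,:,::-1]); cv2.imwrite('pics/p.png',u2[:,:,::-1])
# holder foot (light grey) quad at z=.01
g=mask(d,0,179,0,110,60)[205:275,95:215]
for b in blobs(g,50): print('grey',b)
E
```

```text
Y ([257, 113, 95, 68, 5873], [304.6, 146.3])
Y ([258, 183, 91, 10, 478], [303.2, 188.4])
Y ([145, 234, 7, 7, 39], [148.3, 237.2])
Y ([190, 248, 6, 6, 31], [192.5, 250.8])
[[260 114]
 [258 176]
 [350 179]
 [350 117]]
[[ 0.7969  0.0631  0.124 ]
 [ 0.63    0.0676  0.124 ]
 [ 0.6228 -0.1702  0.124 ]
 [ 0.7889 -0.1744  0.124 ]]
SY ([209, 157, 83, 36, 179], [256.4, 176.6])
SY ([253, 173, 45, 27, 89], [275.3, 186.7])
blue side ([226, 242, 12, 26, 250], [231.2, 254.4])
blue side ([197, 298, 10, 18, 133], [201.5, 306.4])
blue top ([152, 234, 8, 10, 52], [155.5, 238.6])
blue top ([114, 242, 6, 6, 27], [116.3, 244.4])
grey ([50, 16, 38, 38, 769], [70.5, 35.0])
```

View pics/u.png

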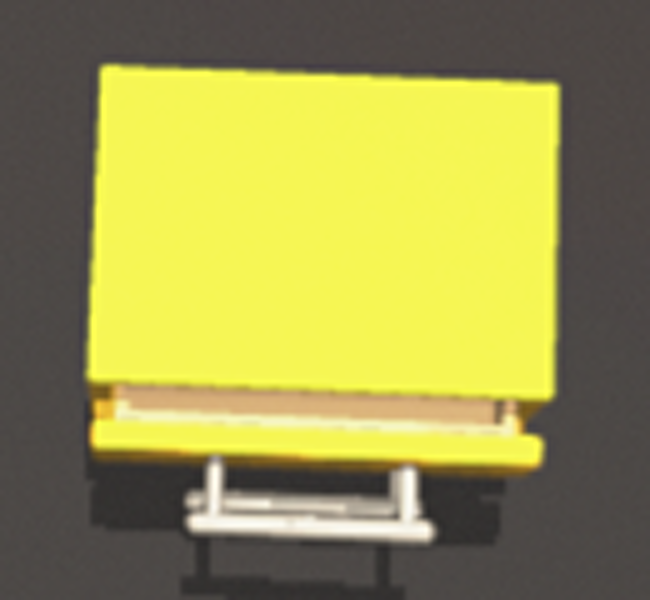

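View pics/p.png

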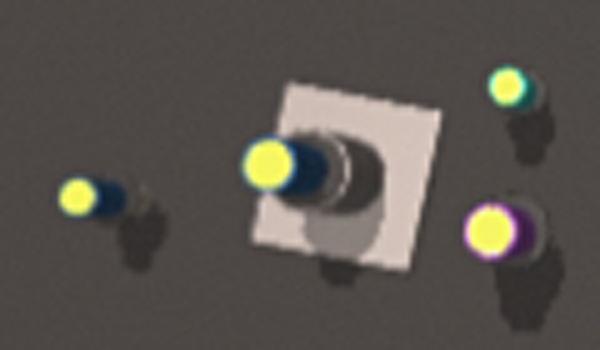

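The first crop shows the upper handle bar running from (188,522) to (432,533), with the drawer about 15 mm open. The second shows the yellow cap of the held probe at (270,164), the holder foot around it, and the turquoise, purple and small blue decoys standing clear.

```bash
cat >> h.py <<'E'
def pose():
    s=ctrl.get_state(); return np.array(s['position']),R.from_rotvec(s['tool_rot']),s
def down(psi): # tool x axis at yaw psi, z down
    c,s=np.cos(psi),np.sin(psi); return R.from_matrix(np.array([[c,s,0],[s,-c,0],[0,0,-1]]))
def go(P,psi):
    p,r,s=pose(); T=down(psi)
    sh=r.inv().apply(np.array(P)-p)/.3; w=(r.inv()*T).as_rotvec()/(np.pi/3)
    print('t',round(s['time'],2),'pos',p.round(4),'F',s['ft_force'].round(2),'grip',round(s['grip_width'],3),round(s['grip_force'],1)); print('row',sh.round(4).tolist(),w.round(4).tolist())
E
python3 - <<'E'
from h import *
d=img('top'); s=img('side')
U=lambda x,y:(240+x/5-.4,100+y/5-.4); V=lambda x,y:(95+x/5-.4,205+y/5-.4)
h=onz(d,[U(188,522),U(432,533)],.086); print('handle',h,np.linalg.norm(h[0]-h[1]),h.mean(0))
f=onz(d,[U(92,432),U(543,445)],.111);print('front top',f)
print('cap',onz(d,[V(270,164)],.175))
q=onz(d,[V(290,82),V(442,110),V(410,270),V(251,241)],.01);print('foot',q.round(4),q.mean(0),[np.linalg.norm(q[i]-q[i-1]).round(3) for i in range(4)])
print('others',onz(d,[V(491,231)],.15),onz(d,[V(507,86)],.1),onz(d,[V(78,197)],.1))
C=onz(d,[V(270,164)],.175)[0]; print('side cap expected',proj(s,[C, [*C[:2],.1]]))
for x in ((269,233),(245.5,238),(231.5,240),(201,296)): # cross rays w/ top
    o2,v2=ray(s,[x]); 
    best=[]
    for k in (V(491,231),V(507,86),V(270,164),V(78,197)):
        o1,v1=ray(d,[k]); A=np.c_[v1[0],-v2[0]]; t=np.linalg.lstsq(A,o2-o1,rcond=None)[0]
        P,Q=o1+t[0]*v1[0],o2+t[1]*v2[0]; best.append((np.linalg.norm(P-Q),((P+Q)/2).round(4)))
    print(x,min(best,key=lambda b:b[0]))
p,r,_=pose(); print(r.as_matrix().round(3))
hm=h.mean(0); yb=h[0]-h[1]; yaw=np.arctan2(yb[1],yb[0])-np.pi/2; print('yaw',yaw)
E
```

```text
handle [[ 0.56160721  0.01676849  0.086     ]
 [ 0.55618497 -0.11250098  0.086     ]] 0.1293831409685719 [ 0.55889609 -0.04786624  0.086     ]
front top [[ 0.60586503  0.06763955  0.111     ]
 [ 0.59969304 -0.16747041  0.111     ]]
cap [[0.46891251 0.33058089 0.175     ]]
foot [[0.5213 0.3654 0.01  ]
 [0.5058 0.2794 0.01  ]
 [0.417  0.2943 0.01  ]
 [0.4328 0.3832 0.01  ]] [0.46925284 0.33057829 0.01      ] [np.float64(0.09), np.float64(0.087), np.float64(0.09), np.float64(0.09)]
others [[0.43730467 0.22697698 0.15      ]] [[0.51258741 0.22900281 0.1       ]] [[0.45478099 0.44862731 0.1       ]]
side cap expected [[230.65909768 240.20138856]
 [231.55523611 266.613919  ]]
(269, 233) (np.float64(0.0003991265860007142), array([0.4375, 0.2271, 0.1499]))
(245.5, 238) (np.float64(0.0026591329999429776), array([0.5112, 0.2277, 0.1033]))
(231.5, 240) (np.float64(0.0017321226797117396), array([0.4682, 0.3299, 0.1757]))
(201, 296) (np.float64(0.001663846352822532), array([0.4539, 0.4452, 0.1083]))
[[ 0.963  0.27  -0.   ]
 [ 0.27  -0.963  0.   ]
 [-0.    -0.001 -1.   ]]
yaw -0.041920719591125755
```

```bash
python3 -c "
from h import *
go([.37,-.34,.22],.95)"
```

```text
t 0.3 pos [ 0.1757 -0.6257  0.2222] F [-0.69  0.69  0.01] grip 0.998 0.0
row [0.8811, -0.7416, 0.0078] [-0.0005, -0.0001, -0.6457]
```

Request:
jog_arm --moves '[0.15, -0.12, 0, 0, 0, -0.1, -0.31, 0.3, -0.25, 0, 0, 0, -0.2, -0.31, 0.45, -0.38, 0, 0, 0, -0.3, -0.31, 0.6, -0.5, 0, 0, 0, -0.4, -0.31, 0.75, -0.62, 0, 0, 0, -0.5, -0.31, 0.88, -0.74, 0, 0, 0, -0.6, -0.31, 0.88, -0.74, 0, 0, 0, -0.645, -0.31, 0.88, -0.74, 0, 0, 0, -0.645, -0.31]'

```text
time: 1.3
position: [0.37, -0.3404, 0.2227]
tool_rot: [2.793, 1.436, -0.001]
ft_force: [0.6, -0.4, -0.0]
grip_width: 0.347
grip_force: 0.0
```

```bash
python3 -c "
from h import *
go([.559,-.048,.15],1.535)"
```

```text
t 1.3 pos [ 0.37   -0.3404  0.2227] F [ 0.58 -0.42 -0.02] grip 0.347 0.0
row [1.1594, -0.0549, 0.2416] [0.0001, 0.0007, -0.5588]
```

Request:
jog_arm --moves '[0.16, -0.01, 0.03, 0, 0, -0.1, -0.31, 0.33, -0.02, 0.06, 0, 0, -0.2, -0.31, 0.5, -0.03, 0.1, 0, 0, -0.3, -0.31, 0.66, -0.04, 0.13, 0, 0, -0.4, -0.31, 0.82, -0.05, 0.16, 0, 0, -0.5, -0.31, 1, -0.055, 0.2, 0, 0, -0.559, -0.31, 1, -0.055, 0.2, 0, 0, -0.559, -0.31, 1, -0.055, 0.2, 0, 0, -0.559, -0.31]'

```text
time: 2.3
position: [0.5307, -0.0887, 0.1622]
tool_rot: [-2.264, -2.178, 0.002]
ft_force: [-1.3, 0.1, 0.3]
grip_width: 0.346
grip_force: 0.0
```

```bash
python3 -c "
from h import *
go([.559,-.048,.15],1.535);go([.559,-.048,.069],1.535)"
```

```text
t 2.3 pos [ 0.5307 -0.0887  0.1622] F [-1.28  0.12  0.26] grip 0.346 0.0
row [0.1393, 0.0889, 0.0405] [-0.0009, 0.0005, -0.0027]
t 2.3 pos [ 0.5307 -0.0887  0.1622] F [-1.28  0.12  0.26] grip 0.346 0.0
row [0.1395, 0.0892, 0.3105] [-0.0009, 0.0005, -0.0027]
```

Lateral first, then down, then close gently.

Request:
jog_arm --moves '[0.07, 0.045, 0.02, 0, 0, 0, -0.31, 0.14, 0.089, 0.04, 0, 0, 0, -0.31, 0.14, 0.089, 0.04, 0, 0, 0, -0.31, 0.14, 0.089, 0.13, 0, 0, 0, -0.31, 0.14, 0.089, 0.22, 0, 0, 0, -0.31, 0.14, 0.089, 0.31, 0, 0, 0, -0.31, 0.14, 0.089, 0.31, 0, 0, 0, -0.31, 0.14, 0.089, 0.31, 0, 0, 0, -0.31]'

```text
time: 3.3
position: [0.5598, -0.0477, 0.0707]
tool_rot: [2.262, 2.177, 0.0]
ft_force: [-0.0, 0.3, 1.0]
grip_width: 0.345
grip_force: 0.0
```

Request:
jog_arm --moves '[0, 0, 0, 0, 0, 0, -0.6, 0, 0, 0, 0, 0, 0, -0.9, 0, 0, 0, 0, 0, 0, -1, 0, 0, 0, 0, 0, 0, -1, 0, 0, 0, 0, 0, 0, -1, 0, 0, 0, 0, 0, 0, -1, 0, 0, 0, 0, 0, 0, -1, 0, 0, 0, 0, 0, 0, -1]' --newtons 15

```text
time: 4.3
position: [0.5597, -0.0463, 0.07]
tool_rot: [2.261, 2.18, 0.0]
ft_force: [-0.2, -1.4, 4.9]
grip_width: 0.116
grip_force: 15.0
```

```bash
python3 -c "
from h import *
p,r,s=pose()
go(p-.1*np.array([np.cos(.036),-np.sin(.036),0]),1.535)"
```

```text
t 4.3 pos [ 0.5597 -0.0463  0.07  ] F [-0.17 -1.4   4.85] grip 0.116 15.0
row [-0.0, -0.3333, -0.0003] [0.0007, 0.0003, -0.0003]
```

Request:
jog_arm --moves '[0, -0.02, 0, 0, 0, 0, -1, 0, -0.06, 0, 0, 0, 0, -1, 0, -0.11, 0, 0, 0, 0, -1, 0, -0.17, 0, 0, 0, 0, -1, 0, -0.23, 0, 0, 0, 0, -1, 0, -0.28, 0, 0, 0, 0, -1, 0, -0.31, 0, 0, 0, 0, -1, 0, -0.325, 0, 0, 0, 0, -1]'

```text
time: 5.3
position: [0.4612, -0.0425, 0.07]
tool_rot: [2.261, 2.18, 0.0]
ft_force: [0.7, -0.2, 5.5]
grip_width: 0.119
grip_force: 15.0
```

Request:
jog_arm --moves '[0, -0.01, 0, 0, 0, 0, -1, 0, -0.015, 0, 0, 0, 0, -1, 0, -0.02, 0, 0, 0, 0, -1, 0, -0.025, 0, 0, 0, 0, -1, 0, -0.03, 0, 0, 0, 0, -1, 0, -0.035, 0, 0, 0, 0, -1, 0, -0.035, 0, 0, 0, 0, -1, 0, -0.035, 0, 0, 0, 0, -1]'

```text
time: 6.3
position: [0.4575, -0.0423, 0.0702]
tool_rot: [2.254, 2.174, 0.017]
ft_force: [20.6, -1.2, -12.8]
grip_width: 0.12
grip_force: 15.0
```

Request:
jog_arm --moves '[0, 0.01, 0, 0, 0, 0, -1, 0, 0.02, 0, 0, 0, 0, -0.8, 0, 0.02, 0, 0, 0, 0, -0.5, 0, 0.02, 0, 0, 0, 0, -0.31, 0, 0.02, 0, 0, 0, 0, -0.31, 0, 0.02, -0.1, 0, 0, 0, -0.31, 0, 0.02, -0.25, 0, 0, 0, -0.31, 0, 0.02, -0.4, 0, 0, 0, -0.31]'

```text
time: 7.3
position: [0.4565, -0.0423, 0.1902]
tool_rot: [-2.26, -2.18, 0.001]
ft_force: [0.8, -0.9, -0.1]
grip_width: 0.344
grip_force: 0.0
```

```bash
python3 - <<'E'
from h import *
d=img('top','top1.png')
cv2.imwrite('pics/c1.png',cv2.resize(d['pixels'][100:260,210:390],None,fx=3.75,fy=3.75,interpolation=cv2.INTER_CUBIC)[:,:,::-1])
go([.469,.3305,.23],1.9)
E
```

```text
t 7.35 pos [ 0.4602 -0.0425  0.1963] F [1.71 0.12 4.35] grip 0.344 0.0
row [1.2434, -0.0142, -0.115] [0.007, 0.0033, -0.3486]
```

View pics/c1.png

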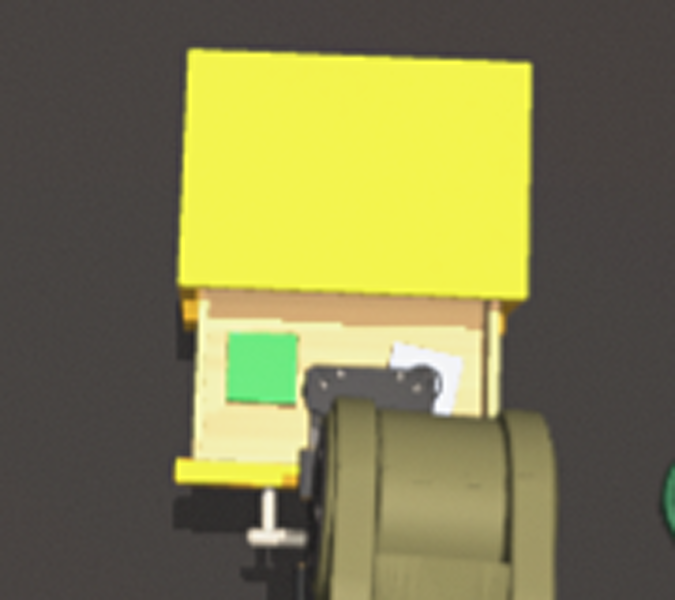

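The drawer is fully out. The green tile is in the left half at (262,368), and the white tile is in the right half at about (430,380), partly hidden by the arm. Next is the probe.

Request:
jog_arm --moves '[0.15, 0, -0.1, 0, 0, 0, 0.2, 0.32, 0, -0.12, 0, 0, 0, 0.2, 0.49, 0, -0.12, 0, 0, 0, 0.2, 0.66, 0, -0.12, 0, 0, 0, 0.2, 0.83, 0, -0.12, 0, 0, 0, 0.2, 1, -0.01, -0.12, 0, 0, 0, 0.2, 1, -0.01, -0.12, 0, 0, 0, 0.2, 1, -0.01, -0.12, 0, 0, 0, 0.2]'

```text
time: 8.35
position: [0.465, 0.2567, 0.2248]
tool_rot: [-2.261, -2.181, 0.003]
ft_force: [-0.2, -0.2, -0.2]
grip_width: 0.599
grip_force: 0.0
```

```bash
python3 - <<'E'
from h import *
d=img('top')
w=mask(d,0,179,0,190,45)[100:260,210:390]
for b in blobs(w,40): print(b)
cv2.imwrite('pics/c2.png',cv2.resize(d['pixels'][170:230,290:350],None,fx=10,fy=10,interpolation=cv2.INTER_CUBIC)[:,:,::-1])
go([.469,.3305,.23],1.535)
E
```

```text
([101, 91, 23, 23, 346], [112.1, 102.2])
([66, 131, 50, 16, 216], [90.3, 141.6])
t 8.4 pos [0.4654 0.2559 0.2249] F [0.66 0.03 0.17] grip 0.604 0.0
row [0.2488, 0.0028, -0.0174] [-0.0008, 0.0014, -0.0018]
```

View pics/c2.png

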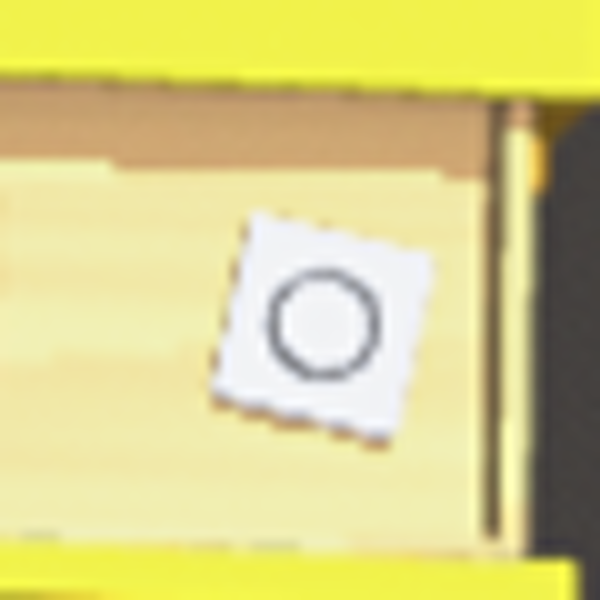

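The white tile's black ring is centred at crop (324,325), which is pixel (322,202) in the full image.

Request:
jog_arm --moves '[0.12, 0, 0, 0, 0, 0, 0.6, 0.249, 0.003, 0, 0, 0, 0, 0.6, 0.249, 0.003, 0, 0, 0, 0, 0.6, 0.249, 0.003, 0, 0, 0, 0, 0.6, 0.249, 0.003, 0.08, 0, 0, 0, 0.6, 0.249, 0.003, 0.16, 0, 0, 0, 0.6, 0.249, 0.003, 0.16, 0, 0, 0, 0.6, 0.249, 0.003, 0.16, 0, 0, 0, 0.6]'

```text
time: 9.4
position: [0.4697, 0.3312, 0.1784]
tool_rot: [2.263, 2.178, 0.001]
ft_force: [-0.5, 1.2, 0.0]
grip_width: 0.802
grip_force: 0.0
```

```bash
python3 - <<'E'
from h import *
d=img('top')
print('spot',onz(d,[(321.95,202.05)],.084))
print('edges',onz(d,[(290+31.5,197.4),(290+33.2,208)],.084))
go([.469,.3305,.1213],1.535)
E
```

```text
spot [[ 0.5674692  -0.10224956  0.084     ]]
edges [[ 0.57993829 -0.10126729  0.084     ]
 [ 0.55158125 -0.1052851   0.084     ]]
t 9.45 pos [0.4697 0.3316 0.1787] F [0.29 0.45 0.24] grip 0.798 0.0
row [-0.0039, -0.0026, 0.1914] [0.0016, -0.0003, -0.0017]
```

Request:
jog_arm --moves '[-0.004, -0.0025, 0.07, 0, 0, 0, 0.6, -0.004, -0.0025, 0.14, 0, 0, 0, 0.6, -0.004, -0.0025, 0.19, 0, 0, 0, 0.6, -0.004, -0.0025, 0.19, 0, 0, 0, 0.2, -0.004, -0.0025, 0.19, 0, 0, 0, -0.3, -0.004, -0.0025, 0.19, 0, 0, 0, -0.8, -0.004, -0.0025, 0.19, 0, 0, 0, -1, -0.004, -0.0025, 0.19, 0, 0, 0, -1]' --newtons 30

```text
time: 10.45
position: [0.4683, 0.3309, 0.1208]
tool_rot: [2.261, 2.181, 0.001]
ft_force: [2.5, 0.2, 1.1]
grip_width: 0.316
grip_force: 1.3
```

Request:
jog_arm --moves '[0, 0, 0, 0, 0, 0, -1, 0, 0, 0, 0, 0, 0, -1, 0, 0, -0.05, 0, 0, 0, -1, 0, 0, -0.11, 0, 0, 0, -1, 0, 0, -0.2, 0, 0, 0, -1, 0, 0, -0.3, 0, 0, 0, -1, 0, 0, -0.4, 0, 0, 0, -1, 0, 0, -0.5, 0, 0, 0, -1]'

```text
time: 11.45
position: [0.4678, 0.3311, 0.2728]
tool_rot: [2.26, 2.181, 0.001]
ft_force: [1.1, -0.1, -1.3]
grip_width: 0.299
grip_force: 30.0
```

```bash
python3 - <<'E'
from h import *
go([.5675,-.1022,.27],1.535)
E
```

```text
t 11.45 pos [0.4678 0.3311 0.2728] F [ 1.11 -0.11 -1.32] grip 0.299 30.0
row [-1.4316, 0.3837, 0.0092] [0.001, -0.0003, 0.0001]
```

Request:
jog_arm --moves '[-0.08, 0.02, 0, 0, 0, 0, -1, -0.2, 0.05, 0, 0, 0, 0, -1, -0.35, 0.09, 0, 0, 0, 0, -1, -0.5, 0.13, 0, 0, 0, 0, -1, -0.65, 0.17, 0, 0, 0, 0, -1, -0.8, 0.21, 0, 0, 0, 0, -1, -0.92, 0.24, 0, 0, 0, 0, -1, -1, 0.26, 0, 0, 0, 0, -1]'

```text
time: 12.45
position: [0.5355, 0.0262, 0.2717]
tool_rot: [2.262, 2.178, 0.0]
ft_force: [-0.1, 0.1, -1.7]
grip_width: 0.304
grip_force: 30.0
```

Request:
jog_arm --moves '[-0.08, 0.02, 0, 0, 0, 0, -1, -0.17, 0.05, 0, 0, 0, 0, -1, -0.27, 0.08, 0, 0, 0, 0, -1, -0.35, 0.1, 0.03, 0, 0, 0, -1, -0.41, 0.12, 0.06, 0, 0, 0, -1, -0.43, 0.124, 0.1, 0, 0, 0, -1, -0.43, 0.124, 0.13, 0, 0, 0, -1, -0.43, 0.124, 0.13, 0, 0, 0, -1]'

```text
time: 13.45
position: [0.567, -0.1005, 0.2305]
tool_rot: [-2.258, -2.182, 0.001]
ft_force: [0.5, 0.2, -1.9]
grip_width: 0.306
grip_force: 30.0
```

```bash
python3 - <<'E'
from h import *
d=img('side'); 
P=[.5675,-.1022,.084]; u=proj(d,[P])[0].astype(int); print(u)
x0,y0=u[0]-40,u[1]-50
cv2.imwrite('pics/s1.png',cv2.resize(d['pixels'][y0:y0+75,x0:x0+80],None,fx=8,fy=8,interpolation=cv2.INTER_CUBIC)[:,:,::-1]); print(x0,y0)
go([.5675,-.1022,.196],1.535)
E
```

```text
[293 190]
253 140
t 13.5 pos [ 0.5675 -0.1006  0.2313] F [ 0.1   1.15 -1.49] grip 0.304 30.0
row [-0.0054, 0.0004, 0.1177] [-0.0005, -0.0004, 0.0015]
```

View pics/s1.png

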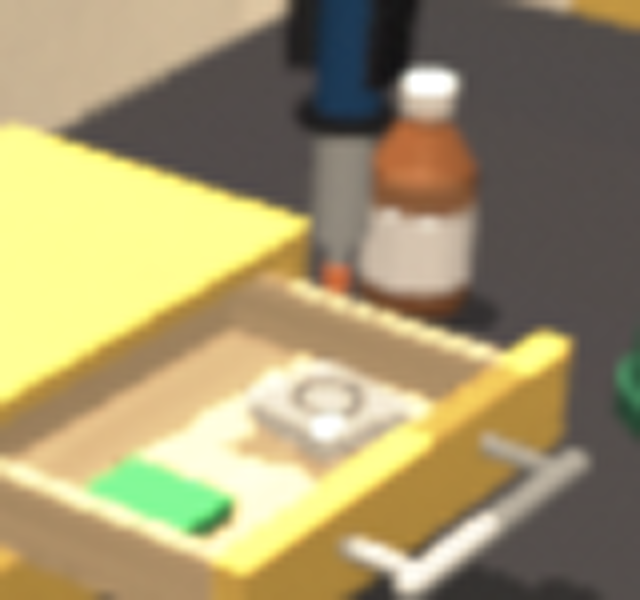

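The side crop shows the probe's orange foot at (335,289), hanging above the ring at (329,397) on the white tile. I check both against the calibration.

```bash
python3 - <<'E'
from h import *
d=img('side'); t=img('top')
print('pred foot',proj(d,[[.5675,-.1006,.135]]),'seen (294.4,175.7)')
print('ring side->z .084',onz(d,[(293.7,189.2)],.084), 'foot seen at z.135',onz(d,[(294.4,175.7)],.135))
X=slice(253,333);Y=slice(140,215)
o=cv2.bitwise_or(mask(d,2,14,150,120),0)[Y,X]
for b in blobs(o,4): print('or',b)
print('measured collar/barrel mid:')
m=mask(d,100,115,120,30)[100:160,270:320]
r0=[ (r+100,round(np.nonzero(m[r])[0].mean()+270,1),int((m[r]>0).sum())) for r in range(60) if (m[r]>0).sum()>4]; print(r0)
print(proj(d,[[.5675,-.1006,.135+k] for k in(.081,.115,.15)]))
E
```

```text
pred foot [[294.07421605 176.60878945]] seen (294.4,175.7)
ring side->z .084 [[ 0.57038154 -0.10870114  0.084     ]] foot seen at z.135 [[ 0.57023248 -0.10709326  0.135     ]]
or ([47, 15, 12, 11, 100], [52.5, 20.3])
or ([40, 34, 3, 2, 5], [41.2, 34.4])
measured collar/barrel mid:
[(135, np.float64(296.0), 7), (136, np.float64(295.5), 6), (137, np.float64(295.5), 6), (138, np.float64(295.5), 6), (139, np.float64(295.5), 6), (140, np.float64(295.5), 6), (141, np.float64(295.5), 6), (142, np.float64(295.5), 6), (143, np.float64(295.5), 6), (144, np.float64(295.5), 6), (145, np.float64(295.5), 6), (146, np.float64(295.0), 7), (147, np.float64(295.5), 6), (148, np.float64(295.0), 5), (149, np.float64(295.0), 5), (150, np.float64(295.5), 6), (151, np.float64(296.0), 7), (152, np.float64(296.0), 7), (153, np.float64(296.0), 7)]
[[295.60024773 153.54159145]
 [296.27109611 143.37462601]
 [296.98144531 132.59116739]]
```

Both views agree on where the ring lies relative to the foot (1.6 mm further in -y). Lowering to just above the tile.

Request:
jog_arm --moves '[-0.005, 0, 0.02, 0, 0, 0, -1, -0.005, 0, 0.05, 0, 0, 0, -1, -0.005, 0, 0.08, 0, 0, 0, -1, -0.005, 0, 0.11, 0, 0, 0, -1, -0.005, 0, 0.13, 0, 0, 0, -1, -0.005, 0, 0.145, 0, 0, 0, -1, -0.005, 0, 0.15, 0, 0, 0, -1, -0.005, 0, 0.15, 0, 0, 0, -1]'

```text
time: 14.6
position: [0.5677, -0.1035, 0.1867]
tool_rot: [2.261, 2.181, 0.0]
ft_force: [0.4, 0.0, -1.7]
grip_width: 0.303
grip_force: 30.0
```

```bash
python3 - <<'E'
from h import *
F=[]
for i in range(6): d=img('side'); F.append(ctrl.get_state()['ft_force'])
print(np.mean(F,0),np.std(F,0))
x0,y0=253,140
cv2.imwrite('pics/s2.png',cv2.resize(d['pixels'][y0:y0+75,x0:x0+80],None,fx=8,fy=8,interpolation=cv2.INTER_CUBIC)[:,:,::-1])
go([.5677,-.1022,.1733],1.535)
E
```

```text
[ 0.1956224   0.09403677 -2.11291438] [0.42084074 0.4713909  0.45731549]
t 14.9 pos [ 0.5677 -0.1036  0.1867] F [ 0.3   0.08 -2.5 ] grip 0.306 30.0
row [0.0045, -0.0003, 0.0448] [0.0003, 0.0002, -0.0004]
```

View pics/s2.png

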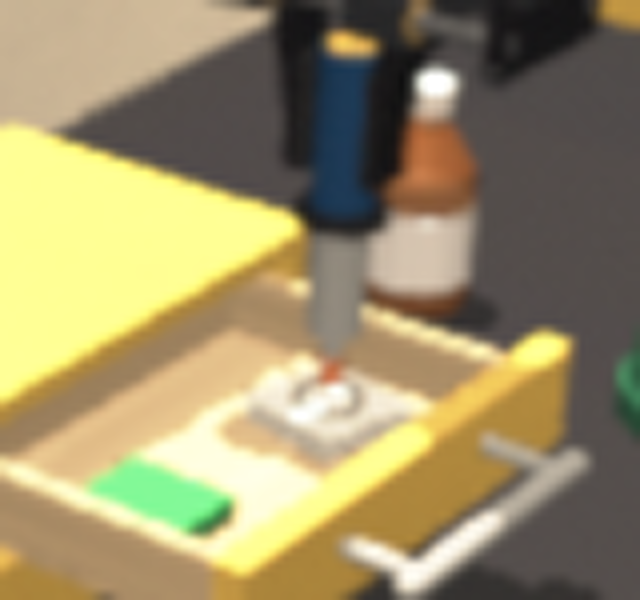

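The side view shows the orange foot tip at (331,383), about 6 mm above the ring's centre at (329,397), as computed. I correct sideways first, then press in.

Request:
jog_arm --moves '[0.0045, 0, 0, 0, 0, 0, -1, 0.0045, 0, 0.01, 0, 0, 0, -1, 0.0045, 0, 0.018, 0, 0, 0, -1, 0.0045, 0, 0.025, 0, 0, 0, -1, 0.0045, 0, 0.032, 0, 0, 0, -1, 0.0045, 0, 0.039, 0, 0, 0, -1, 0.0045, 0, 0.045, 0, 0, 0, -1, 0.0045, 0, 0.045, 0, 0, 0, -1]'

```text
time: 15.9
position: [0.5676, -0.1022, 0.173]
tool_rot: [-2.261, -2.181, 0.0]
ft_force: [-0.8, 1.2, 0.6]
grip_width: 0.304
grip_force: 30.0
```

```bash
python3 - <<'E'
from h import *
F=[]
for i in range(10): d=img('side'); F.append(ctrl.get_state()['ft_force'])
t=img('top')
print(np.mean(F,0),np.std(F,0)/3)
a=cv2.resize(d['pixels'][140:215,253:333],None,fx=5,fy=5,interpolation=cv2.INTER_CUBIC)
b=cv2.resize(t['pixels'][100:250,220:370],None,fx=2.5,fy=2.5,interpolation=cv2.INTER_CUBIC)
cv2.imwrite('pics/s3.png',np.hstack([a,b])[:,:,::-1])
go([.5677,-.1022,.1733],1.535)
E
```

```text
[-1.11261222  0.14454234  0.54288585] [0.14737883 0.09331651 0.19479647]
t 16.45 pos [ 0.5677 -0.1022  0.1731] F [-1.89 -0.52 -0.03] grip 0.304 30.0
row [0.0, -0.0, -0.0008] [0.0001, 0.0002, -0.0003]
```

View pics/s3.png

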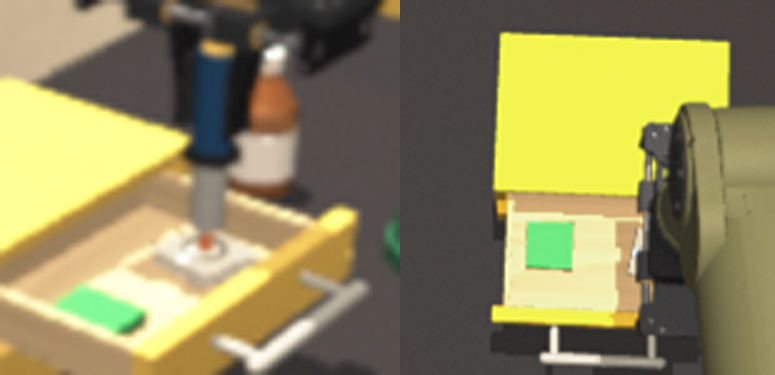

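The foot sits in the ring and the force change is about 2.4 N, so the spring is roughly half in. I check that the drawer is still at its stop, then hand in.

```bash
python3 - <<'E'
from h import *
t=img('top'); a=t['pixels']; b=cv2.imread('pics/top1.png')[:,:,::-1]
row=lambda p:[(np.nonzero(mask({'pixels':np.ascontiguousarray(p)},22,34,150,120)[195:240,c])[0]+195)[[0,-1]].tolist() for c in (262,268,274,280)]
print(row(a),row(b))
F=[]
for i in range(10): d=img('side'); F.append(ctrl.get_state()['ft_force'])
print(np.mean(F,0)); go([.5677,-.1022,.1733],1.535)
E
```

```text
[[223, 228], [224, 228], [224, 228], [224, 229]] [[223, 228], [224, 228], [224, 228], [224, 229]]
[-0.8252861  -0.0441076   0.54365624]
t 17.0 pos [ 0.5677 -0.1022  0.173 ] F [-0.93  0.34  0.82] grip 0.303 30.0
row [-0.0, 0.0, -0.0009] [0.0, 0.0001, -0.0004]
```

```bash
python3 -c "
from h import *
print(ctrl.close_job())"
```

```text
the job is handed in; nothing more can be done
None
```

I handed the job in at 17 s with the upper drawer at its stop and the probe held upright, its foot inside the black ring on the white tile and pressed in about half its travel, judging by height and a force change of roughly 2.4 N.

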